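# Snap the lamp battery into its sprung charging dock

### The job

Put the work lamp's battery bar in its charging dock: pick it up, set it long foot down between the two spring clips, and press it down gently until both clips have snapped over its ends and it sits level and fully home on the dock's floating tray; then let go. The tray gives way under the push, so keep pressing until you feel the snap, but never press hard, and leave the other things on the bench where they are.

Things in the scene. Friction and masses are not known exactly. Their poses are not given: they have to be found in the camera images.
- battery_bar: Battery bar standing on the bench, 0.2-0.4 kg. Black foot 120 (y) x 34 (x) x 22 mm high, ends chamfered: 108 mm long at the underside, 120 mm from 19 mm up. On it a grey grip block 92 (y) x 34 (x) mm, from 22 to 58 mm height: grasp it across x. A 14 mm ledge is left at each end, 22 mm high, for the clips. Origin: centre of underside, z up. Both ends are alike: half a turn is the same.
- dock: Grey charging dock fixed to the bench, 92 (x) x 200 (y) mm, housing 36 mm high, with a well that holds an aluminium tray floating on springs. Pushed from above, the tray sinks in proportion (about 1 mm per newton) and rises again when let go, so the bar must be pushed lower than its final height before it snaps. Origin: centre of its underside on the bench; z up.
- seat (a point): Centre of the tray's upper face, 48 mm above the bench at rest, axes as the dock's (y long). The bar belongs here, its origin on this point, y along y (either way). Four cheeks, 33 to 53 mm from the middle along y, 25 mm high, flared at the top, guide the bar's long sides with about 1.5 mm play a side; between them the middle 66 mm is open for fingers, with nothing higher than the seat.
- lip_a (a point): Middle of the rolled lip (8 mm thick, 24 mm wide) of the upright steel leaf clip at the tray's +y end: 61 mm from the seat's middle, 26.5 mm above the seat; the leaf's tip is 39 mm above the seat. The lip faces stand 114 mm apart at rest and are spread by the bar's chamfered ends. Spreading both takes a push of roughly 10 to 20 N; over 30 N is too hard.
- lip_b (a point): The same for the clip at the tray's -y end. As the lips snap over the bar's ledges, the push drops suddenly by several newtons and the tray springs up against the bar's underside; pushing on only sinks bar and tray together. Held by the clips, bar and tray then rise together as the push is taken off.
- paint_jar: Bystander: small round paint jar, 58 mm across, 69 mm high. Origin: centre of its underside.
- tape_measure: Bystander: tape measure standing on its foot, 38 x 84 x 64 mm. Origin: centre of its underside.
- glue_bottle: Bystander: glue bottle with a pointed cap, 54 mm across, 143 mm high. Origin: centre of its underside.
- sanding_block: Bystander: flat sanding block, 65 x 100 x 26 mm. Origin: centre of its underside.
Not all that is in view belongs to the job. What is meant by the battery_bar is not turquoise, and is the smaller of those in its own colour.

How it is judged (in metres and radians):
On the way, in this order (a step that is already met when the one before it is completed fails the run):
1. the battery bar has been picked up and carried above the dock (height (world z) of battery_bar above 0.07 m and horizontal distance between battery_bar and seat below 0.05 m), for 0.05 s.
2. the battery bar is pressed home on the tray under the clips (z of battery_bar in the frame of seat below 0.003 m and horizontal distance between battery_bar and seat below 0.006 m), for 0.1 s.
At the end, for the whole second after the job is handed in: The battery bar rests level (within 0.06 rad) on the tray under both clips, its underside within 3 mm of the seat and its middle within 6 mm of the seat's, in line with it within 0.1 rad, at rest, the tray risen again (underside more than 42 mm above the bench), let go (all of step 2 and z of battery_bar in the frame of seat above -0.003 m and angle between the y axis of battery_bar and the y axis of seat, either way round below 0.1 rad and angle between battery_bar's own z axis and vertical below 0.06 rad and height (world z) of battery_bar above 0.042 m and linear speed of battery_bar below 0.02 m/s); the robot touches nothing.
It fails at once if the battery bar is pressed on the dock with more than 30 N (contact force between battery_bar and dock above 30 N).
It fails at once if the paint jar is moved more than 30 mm (distance of paint_jar from where it was at the start of the episode above 0.03 m).
It fails at once if the tape measure is moved more than 30 mm (distance of tape_measure from where it was at the start of the episode above 0.03 m).
It fails at once if the glue bottle is moved more than 30 mm (distance of glue_bottle from where it was at the start of the episode above 0.03 m).
It fails at once if the sanding block is moved more than 30 mm (distance of sanding_block from where it was at the start of the episode above 0.03 m).
It also fails if it takes over 61 s, if anything falls off the work surface, if the arm or the gripper's body presses on something with over 40 N, if the wrist force passes 120 N, or if a joint passes its speed limit or range.

### The arm

A 7-joint arm with a two-finger parallel gripper is mounted at the origin on a cart in front of the work surface, level with it; the furniture and walls round the work are solid. World frame = base frame: x ahead of the robot, y to its left, z up, the work surface at z = 0. Lengths are in mm, angles in rad, forces in N, time in s.
With the tool pointing down it reaches from about 350 to 900 mm from the base axis. Payload 7.2 kg.
Tool frame: the origin (TCP) lies where the fingers leave the gripper's body, on its centre line; the fingertips stand 80 mm ahead of it and the grasp point (between the pads) lies 61 mm ahead of it (bot.nose_length is the distance from the TCP to the fingertips, in mm); z points along the fingers, y is the direction in which the jaws open and shut (so a half turn about z gives the same grasp; the last joint's range is limited). The gripper opens to 88 mm and grips with 3 to 60 N. Pads are 20 mm wide; open, the fingers measure 115 mm over their backs; the gripper's body (75 mm by 178 mm) begins 61 mm behind the grasp point.
Start: joints at [1.162, 0.411, -0.013, 1.596, 0.006, 1.134, -0.082], TCP at [208.888, -589.06, 302.653] pointing down, gripper open.
Joint ranges: [-2.95, 2.95], [-0.29, 1.99], [-1.47, 1.44], [0.14, 2.54], [-1.03, 4.17], [0.13, 1.85], [-2.86, 2.86]. Speed limits (rad/s): [2.39, 2.39, 3.01, 3.01, 3.14, 3.14, 3.14].

### API

Orientations are given as a rotation vector (axis times angle).
In Python, from bench import telemetry, vision, bot gives the robot as it stands.
- The arm moves only by the shell command python3 -m pendant 'ROWS' [OPENING] [FORCE]. ROWS is JSON, a list of rows, each a list of 2 entries, a list of its own where there are three numbers: the shift along the world's x, y, z in mm, then the turn, a rotation vector about the world's x, y, z in degrees. A call has 1 to 10 rows; each row is the pose to reach, as a shift and turn from the pose commanded when the call began; what a row does not reach only later rows make up. A row lasts 1/10 s, in which the tool goes at most 50 mm and 8.59 degrees, less where a joint would pass 70% of its speed; a pose out of reach is approached as far as the arm can. A call with a gripper value outside its range is refused whole. OPENING is the finger opening in mm, from 0 to 87.8, set as the call begins (- or left out, the last holds). The fingers move at their own pace and stop on an object; FORCE is the grip in N (left out, the last holds). Time passes only in rows, so rows that repeat a pose let the fingers close. It gives the time, the measured TCP pose, the force and the opening at its end, in the units of the state.
- telemetry.sense(): the state, without advancing time (a new reading comes with each control period).
- vision.get_image(name): name is "side" or "top" or "wrist"; returns a dict with "frame" (420x560x3 uint8, red, green, blue), "K" (3x3 intrinsics, pixels), "R" (3x3) and "t" (3): a world point X has camera coordinates R X + t; the wrist camera has in their place "mount" (4x4, takes a point from camera to tool coordinates, whose origin is the TCP and whose axes are the flange's). Camera axes: x right, y down, z forward; pixel columns grow to the right and rows downward; lengths in mm; the calibration is good to about 2 mm. A picture is of the moment at which its call begins: read the wrist's pose just before it. There is no depth.
- bot.finish_job(): hands the job in, once; it reports no verdict.
The state is a dict: "clock": time; "q": joint angles; "joint_velocities": joint speeds; "effort": joint torques, N m; "eef_pos": TCP position; "ee_rot": TCP orientation; "ft_force": force on the tool from outside, world axes, zero at the start; "ft_torque": the same for the moment, N m; "finger_gap": opening from 0.0 (shut) to 1.0 (fully open).
Only numpy, scipy, OpenCV 4.12 (cv2) and the standard library are available. Lean on these libraries where they do the work, as an engineer would, in place of code of your own. Each camera call takes 0.05 s, during which the arm holds its last target.

## Working session

There is one attempt and no reset: what is moved stays moved. The work goes in short steps, Python scripts to look and compute and a shell command to move; the robot and the scene stay as the last step left them, time stands still between calls to the robot, and variables do not carry over. Pictures are saved under pics/ and viewed, and the job is handed in when it is done.

```bash
ls; mkdir -p pics
python3 - <<'E'
from bench import telemetry, vision, bot
import cv2
s=telemetry.sense(); print({k:s[k] for k in ('clock','eef_pos','ee_rot','ft_force','finger_gap')})
for n in("top","side","wrist"):
    im=vision.get_image(n); cv2.imwrite(f"pics/{n}0.png",cv2.cvtColor(im["frame"],cv2.COLOR_RGB2BGR))
    print(n,im["K"].tolist() if hasattr(im["K"],'tolist') else im["K"], im.get("R"),im.get("t"),im.get("mount"))
E
```

```text
pics
{'clock': 0.0, 'eef_pos': array([ 208.73567449, -588.71228187,  301.8168919 ]), 'ee_rot': array([-3.09454207e+00, -5.32470478e-01,  6.22076047e-04]), 'ft_force': array([-1.33047604,  0.41603789,  0.17281197]), 'finger_gap': 0.9996468208115717}
top [[446.86722428018027, 0.0, 278.15728381908843], [0.0, 446.86722428018027, 210.79087578519358], [0.0, 0.0, 1.0]] [[-0.00203578 -0.99988863  0.01478481]
 [-0.99791372  0.00107725 -0.06455268]
 [ 0.06452957 -0.01488537 -0.99780477]] [  22.72611784  625.18010729 1124.3836804 ] None
side [[525.3102315781659, 0.0, 290.5182383644125], [0.0, 525.3102315781659, 206.77857648394556], [0.0, 0.0, 1.0]] [[-0.87876669 -0.47723265  0.00425434]
 [-0.2509586   0.45449113 -0.85466812]
 [ 0.40594197 -0.75212154 -0.5191573 ]] [ 545.76892002  217.39174188 1093.84644679] None
wrist [[322.71343292640563, 0.0, 275.557186155609], [0.0, 322.71343292640563, 206.0484076069217], [0.0, 0.0, 1.0]] None None [[ 5.22430392e-04 -9.66969531e-01 -2.54891455e-01  7.07573754e+01]
 [ 9.99999770e-01  6.15645094e-04 -2.85924749e-04  4.76141467e-02]
 [ 4.33403194e-04 -2.54891247e-01  9.66969629e-01 -8.16910831e+01]
 [ 0.00000000e+00  0.00000000e+00  0.00000000e+00  1.00000000e+00]]
```

View pics/top0.png

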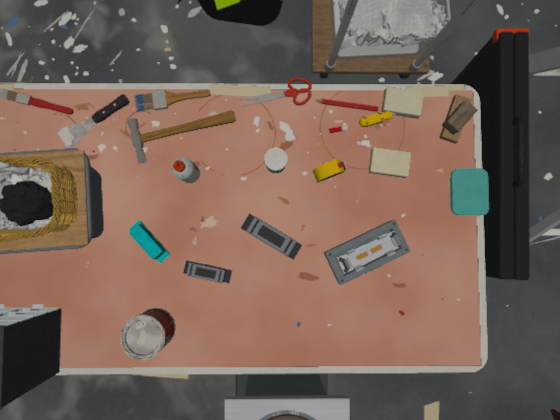

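View pics/side0.png

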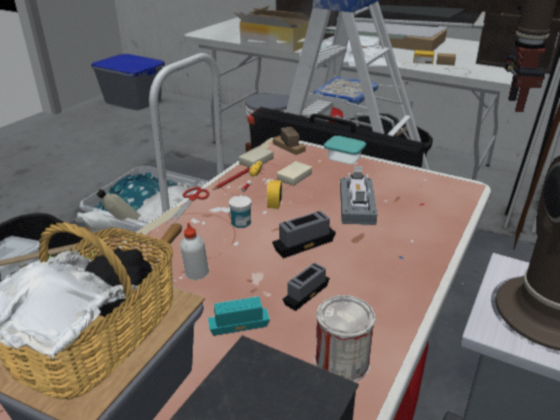

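View pics/wrist0.png

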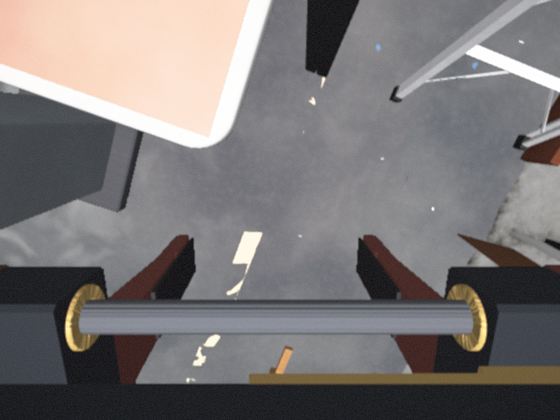

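Candidates in the top view are a turquoise bar at (150,241), a large black/grey bar at (270,236) and a small black/grey bar at (207,272). The small black/grey one fits: it isn't turquoise and it's the smaller of its colour. I'll confirm this in enlarged crops.

```bash
cat > h.py <<'E'
import numpy as np, cv2
from bench import telemetry, vision, bot
from scipy.spatial.transform import Rotation as Ro
def ray(im,uv,z,pose=None):
    d=np.linalg.inv(im["K"])@np.array([uv[0],uv[1],1.])
    if im.get("R") is not None and "mount" not in im:
        R=np.array(im["R"]);t=np.array(im["t"]); c=-R.T@t; w=R.T@d
    else:
        M=np.array(im["mount"]); p,r=pose; A=Ro.from_rotvec(r).as_matrix()
        c=p+A@M[:3,3]; w=A@(M[:3,:3]@d)
    return c+w*(z-c[2])/w[2]
def proj(im,X,pose=None):
    X=np.atleast_2d(np.array(X,float))
    if "mount" not in im: C=X@np.array(im["R"]).T+np.array(im["t"])
    else:
        M=np.array(im["mount"]); p,r=pose; A=Ro.from_rotvec(r).as_matrix()
        T=(X-p)@A; C=(T-M[:3,3])@M[:3,:3]
    U=C@np.array(im["K"]).T; return U[:,:2]/U[:,2:]
def box(L,W,z,c,yaw):
    a=np.array([[ -W/2,-L/2],[W/2,-L/2],[W/2,L/2],[-W/2,L/2]])
    R=np.array([[np.cos(yaw),-np.sin(yaw)],[np.sin(yaw),np.cos(yaw)]])
    return np.c_[a@R.T+c,np.full(4,z)]
def get(n):
    s=telemetry.sense(); im=vision.get_image(n); return im,(np.array(s["eef_pos"]),np.array(s["ee_rot"]))
E
python3 - <<'E'
from h import *
im,_=get("top"); f=cv2.cvtColor(im["frame"],cv2.COLOR_RGB2BGR)
def crop(c,w,h,s): return cv2.resize(f[c[1]-h//2:c[1]+h//2,c[0]-w//2:c[0]+w//2],None,fx=s,fy=s,interpolation=cv2.INTER_CUBIC)
a=crop((207,272),64,50,6); b=crop((270,236),64,50,6)
c=crop((367,252),128,90,6)
cv2.imwrite("pics/bars.png",np.hstack([a,b])); cv2.imwrite("pics/dock.png",c)
for n,uv in dict(small=(207,272),big=(270,236),tq=(150,241),dock=(367,252),glue=(183,168),jar=(276,159),tape=(329,170),can=(147,333)).items(): print(n,ray(im,uv,30).round(0))
E
```

```text
small [471. 201.  30.]
big [561.  43.  30.]
tq [549. 345.  30.]
dock [ 520. -203.   30.]
glue [734. 264.  30.]
jar [757.  27.  30.]
tape [ 729. -108.   30.]
can [321. 348.  30.]
```

View pics/bars.png

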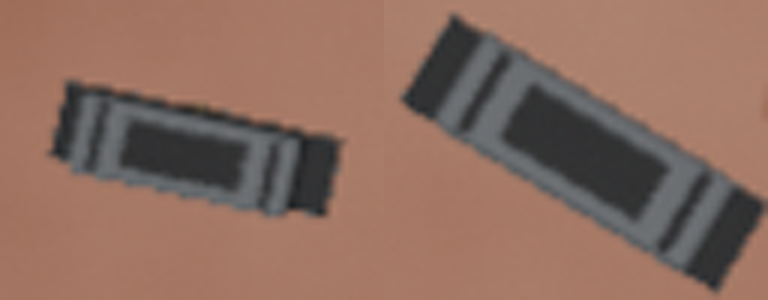

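View pics/dock.png

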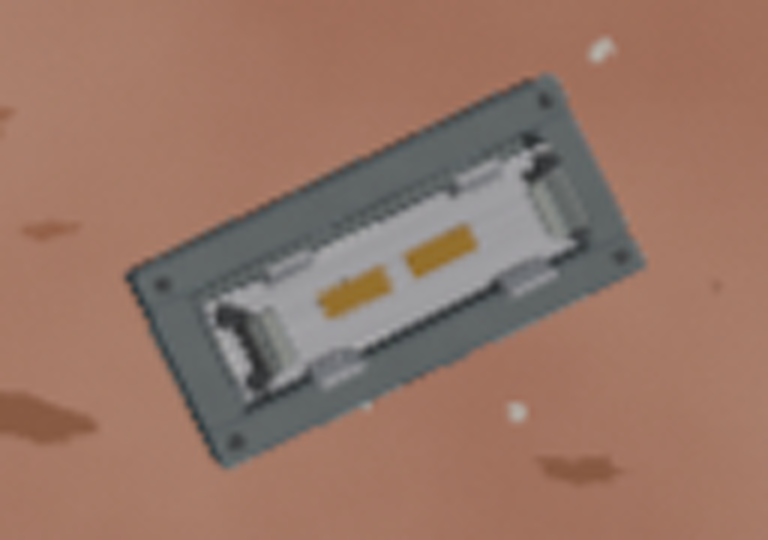

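Both crops agree. The small bar at (207,272) has black ledges and a grey grip block and is about 46 px long, roughly 115 mm; the large one is about 61 px, roughly 150 mm. Next I'll fit the poses of the small bar and the dock.

Run:
```python
from h import *
from scipy.optimize import least_squares
im,_=get("top")
def px(l,o): return (np.array(l,float)+.5)/6-.5+o
foot=px([(68,82),(342,140),(326,215),(52,155)],(175,247))
grip=px([(76,90),(300,136),(288,216),(70,170)],(175,247))
dk=px([(128,275),(553,75),(645,265),(222,467)],(303,207))
def fit(sets,x0):
    def f(p):
        r=[]
        for L,W,z,P in sets:
            Q=proj(im,box(L,W,z,p[:2],p[2]))
            for q in P: r.append(Q-q)
        # nearest assoc
        out=[]
        for L,W,z,P in sets:
            Q=proj(im,box(L,W,z,p[:2],p[2]))
            for q in P: out+=list((Q[np.argmin(((Q-q)**2).sum(1))]-q))
        return out
    s=least_squares(f,x0); return s.x,np.sqrt(np.mean(s.fun**2)), s.fun.round(1).reshape(-1,2).tolist()
def yaw0(P): # long direction
    a=ray(im,P[0],22)[:2];b=ray(im,P[1],22)[:2]; d=b-a; return np.arctan2(-d[0],d[1])
for n,S in dict(both=[(120,34,22,foot),(92,34,58,grip)],foot=[(120,34,22,foot)],grip=[(92,34,58,grip)],dock=[(200,92,36,dk)]).items():
    P=S[0][3]; c=ray(im,P.mean(0),S[0][2])[:2]; y=yaw0(P); print(n,fit(S,[*c,y]))
```

```text
both (array([472.36468768, 201.1563052 ,   2.93553242]), np.float64(0.518901620739001), [[-0.4, -0.5], [0.4, -0.6], [0.3, 0.2], [-0.6, 0.5], [1.1, -0.1], [0.5, -0.1], [-0.4, 0.3], [-0.9, 0.3]])
foot (array([472.11186293, 200.97268035,   2.92827087]), np.float64(0.4324384807996652), [[-0.2, -0.6], [0.5, -0.3], [0.2, 0.4], [-0.5, 0.5]])
grip (array([472.60175047, 201.32871202,   2.9463906 ]), np.float64(0.5447479806341796), [[0.9, 0.0], [0.4, -0.4], [-0.4, -0.0], [-1.0, 0.4]])
dock (array([ 521.07036008, -202.00364606,   -2.70491331]), np.float64(0.5715236259761971), [[-0.4, -0.5], [-0.0, -0.9], [0.6, 0.5], [-0.2, 0.9]])
```

```bash
python3 -m pendant '[[[13,40,0],[0,0,3]],[[26,80,0],[0,0,6]],[[39,120,0],[0,0,9]],[[52,160,0],[0,0,12]],[[65,200,0],[0,0,15]],[[78,240,0],[0,0,18]],[[91,280,0],[0,0,21]],[[104,320,0],[0,0,24]],[[117,360,0],[0,0,27]],[[130,400,0],[0,0,30]]]' 87
```

```text
clock: 1.25
eef_pos: [339.0, -187.4, 302.9]
ee_rot: [2.851, 1.318, 0.0]
ft_force: [-0.0, 0.0, -0.5]
finger_gap: 0.99
```

```bash
python3 -m pendant '[[[13,39,0],[0,0,3]],[[26,78,0],[0,0,6]],[[39,117,0],[0,0,9]],[[52,156,0],[0,0,12]],[[65,195,0],[0,0,15]],[[78,234,0],[0,0,18]],[[91,273,0],[0,0,21]],[[104,312,0],[0,0,24]],[[120,350,0],[0,0,26.5]],[[133,389,0],[0,0,28.6]]]' 87
python3 -m pendant '[[[0,0,0],[0,0,0]]]'
python3 - <<'E'
from h import *
im,p=get("wrist"); f=cv2.cvtColor(im["frame"],cv2.COLOR_RGB2BGR)
for L,W,z,c in((120,34,22,(0,255,0)),(92,34,58,(0,0,255))):
    q=proj(im,box(L,W,z,[472.4,201.2],-.206),p); cv2.polylines(f,[q.round().astype(int)],True,c,1); print(q.round(0).tolist())
print(p)
cv2.imwrite("pics/w1.png",f)
E
```

```text
clock: 2.25
eef_pos: [472.6, 201.2, 302.6]
ee_rot: [2.438, 1.98, 0.0]
ft_force: [1.2, -0.8, -0.7]
finger_gap: 0.989
clock: 2.35
eef_pos: [472.1, 205.2, 302.7]
ee_rot: [-2.43, -1.986, -0.004]
ft_force: [0.4, 0.3, -0.0]
finger_gap: 0.99
[[261.0, 238.0], [290.0, 238.0], [291.0, 135.0], [261.0, 135.0]]
[[260.0, 238.0], [291.0, 238.0], [293.0, 151.0], [259.0, 151.0]]
(array([472.10172379, 205.23665811, 302.71480759]), array([-2.42994627, -1.98619679, -0.00406002]))
```

View pics/w1.png

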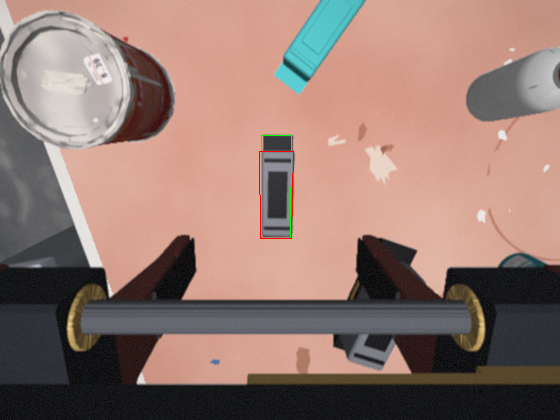

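The projected outline of the small bar (centre about (276,187)) lands on the real one almost exactly. I'll check it enlarged once the arm has settled.

```bash
python3 -m pendant '[[[0,0,0],[0,0,0]],[[0,0,0],[0,0,0]],[[0,0,0],[0,0,0]]]'
python3 - <<'E'
from h import *
P=[]
for i in range(3):
    im,p=get("wrist"); P.append(np.r_[p])
    print(p[0].round(1),p[1].round(4), (2*np.degrees(np.arctan2(p[1][1],p[1][0]))-90).round(2))
p=(np.mean(P,0)[:3],P[-1][3:])
f=cv2.cvtColor(im["frame"],cv2.COLOR_RGB2BGR)
g=cv2.resize(f[110:260,210:340],None,fx=4,fy=4,interpolation=cv2.INTER_CUBIC)
h=g.copy()
for L,W,z,c in((120,34,22,(0,255,0)),(92,34,58,(0,0,255))):
    q=proj(im,box(L,W,z,[472.4,201.2],-.206),p); cv2.polylines(h,[((q-[210,110]+.5)*4).round().astype(int)],True,c,1)
cv2.imwrite("pics/w2.png",cv2.resize(np.hstack([g,h]),(780,450)))
E
```

```text
clock: 2.7
eef_pos: [471.9, 198.5, 302.8]
ee_rot: [2.441, 1.977, -0.0]
ft_force: [-0.4, -0.0, -0.3]
finger_gap: 0.99
[471.9 198.5 302.8] [ 2.4407e+00  1.9766e+00 -4.0000e-04] -12.0
[472.  198.7 302.9] [2.4405e+00 1.9768e+00 1.0000e-04] -11.99
[472.  198.9 302.9] [2.4403e+00 1.9772e+00 2.0000e-04] -11.97
```

View pics/w2.png

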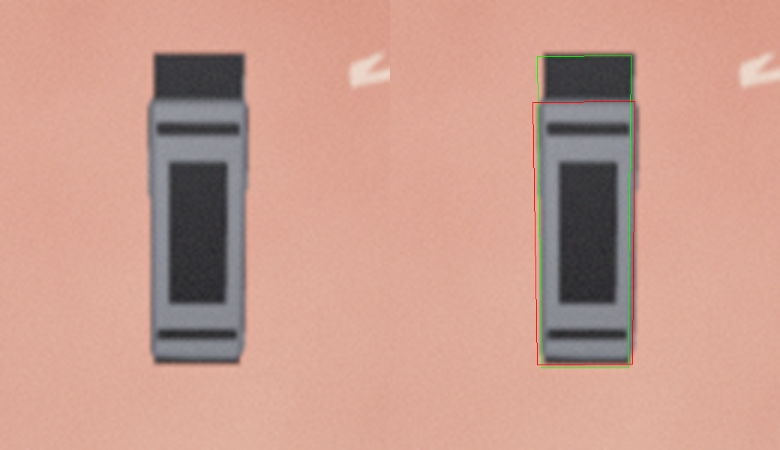

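The wrist view puts the bar at about (473.5, 202), with no yaw error. Descending now.

```bash
python3 -m pendant '[[[0.5,1,-30],[0,0,0]],[[1.5,2,-70],[0,0,0]],[[1.5,2,-110],[0,0,0]],[[1.5,2,-140],[0,0,0]],[[1.5,2,-165],[0,0,0]],[[1.5,2,-182],[0,0,0]],[[1.5,2,-194],[0,0,0]],[[1.5,2,-194],[0,0,0]],[[1.5,2,-194],[0,0,0]],[[1.5,2,-194],[0,0,0]]]' 87
python3 - <<'E'
from h import *
im,p=get("wrist"); print(p[0])
cv2.imwrite("pics/w3.png",cv2.cvtColor(im["frame"],cv2.COLOR_RGB2BGR))
E
```

```text
clock: 3.85
eef_pos: [474.0, 202.2, 109.7]
ee_rot: [2.439, 1.979, 0.003]
ft_force: [0.2, 0.5, 0.4]
finger_gap: 0.988
[473.95843822 202.18461342 109.66252848]
```

View pics/w3.png

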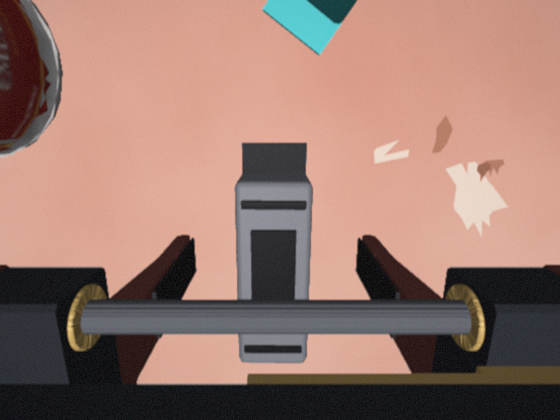

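The bar sits centred between the fingers (bar middle u≈274, finger middle 276) and parallel to them. Closing the grip.

```bash
python3 -m pendant '[[[0,0,0],[0,0,0]],[[0,0,0],[0,0,0]],[[0,0,0],[0,0,0]],[[0,0,0],[0,0,0]],[[0,0,0],[0,0,0]],[[0,0,0],[0,0,0]],[[0,0,0],[0,0,0]],[[0,0,0],[0,0,0]]]' 20 55
python3 -m pendant '[[[0,0,10],[0,0,0]],[[0,0,40],[0,0,0]],[[0,0,80],[0,0,0]],[[0,0,110],[0,0,0]],[[0,0,110],[0,0,0]],[[0,0,110],[0,0,0]]]'
python3 - <<'E'
from h import *
im,p=get("wrist"); print(p,telemetry.sense()['ft_force'])
f=cv2.cvtColor(im["frame"],cv2.COLOR_RGB2BGR)
cv2.imwrite("pics/w4.png",f)
E
```

```text
clock: 4.7
eef_pos: [473.3, 202.0, 108.6]
ee_rot: [-2.439, -1.98, 0.0]
ft_force: [-1.1, -0.3, -0.1]
finger_gap: 0.383
clock: 5.3
eef_pos: [473.4, 201.5, 218.8]
ee_rot: [2.439, 1.979, 0.001]
ft_force: [-0.1, -0.3, -4.0]
finger_gap: 0.382
(array([473.35961537, 201.52352167, 218.82586981]), array([2.43904586e+00, 1.97863541e+00, 8.24240900e-04])) [ 0.59329224 -0.71071693 -2.82090272]
```

View pics/w4.png

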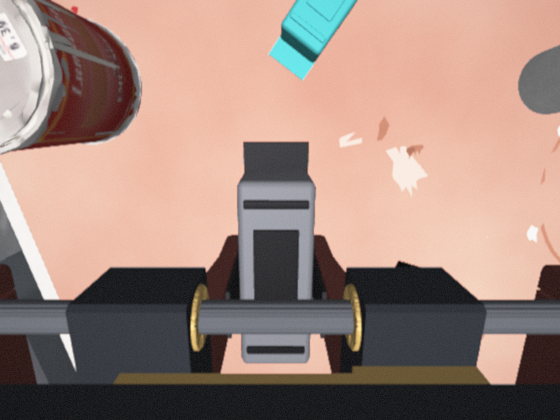

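Run:
```python
from h import *
im,p=get("wrist"); M=np.array(im["mount"])
def tool(uv,z):
    d=M[:3,:3]@(np.linalg.inv(im["K"])@[*uv,1.]); c=M[:3,3]; return (c+d*(z-c[2])/d[2]).round(1)
for uv,z in (((244,142),86.6),((308,142),86.6),((276,204),50.6),((276,349.5),50.6),((276,361),50.6),((276,180),50.6)): print(uv,tool(uv,z))
im,_=get("side");f=cv2.cvtColor(im["frame"],cv2.COLOR_RGB2BGR); cv2.imwrite("pics/s1.png",f)
```

```text
(244, 142) [ 59.8 -15.2  86.6]
(308, 142) [59.8 17.6 86.6]
(276, 204) [36.2  1.2 50.6]
(276, 349.5) [-35.9   1.2  50.6]
(276, 361) [-42.5   1.2  50.6]
(276, 180) [46.5  1.2 50.6]
```

View pics/s1.png

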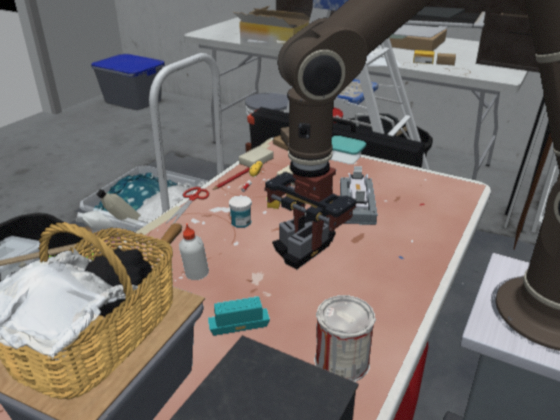

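The bar is held centrally (grooves at ±36 mm in tool x). Next I'll carry it just past the dock at height, so the wrist camera sees the whole dock.

```bash
python3 -m pendant '[[[4,-20,10],[0,0,2]],[[11,-60,20],[0,0,5]],[[19,-100,30],[0,0,8]],[[27,-140,40],[0,0,11]],[[35,-180,40],[0,0,14]],[[42,-220,40],[0,0,17]],[[50,-260,40],[0,0,20]],[[58,-300,40],[0,0,23]],[[65,-340,40],[0,0,26]],[[73,-380,40],[0,0,29]]]'
python3 -m pendant '[[[8,-40,0],[0,0,3]],[[16,-80,0],[0,0,6]],[[24,-115,0],[0,0,7.8]],[[25,-132,0],[0,0,7.8]],[[25,-132,0],[0,0,7.8]],[[25,-132,0],[0,0,7.8]],[[25,-132,0],[0,0,7.8]],[[25,-132,0],[0,0,7.8]]]'
python3 - <<'E'
from h import *
P=[]
for i in range(4):
    im,p=get("wrist"); P.append(np.r_[p])
print(np.std(P,0).round(3)); p=np.mean(P,0); print(p.round(3)); np.save("p5.npy",p); np.save("im5.npy",im,allow_pickle=True); p=(p[:3],p[3:])
f=cv2.cvtColor(im["frame"],cv2.COLOR_RGB2BGR); cv2.imwrite("pics/w5raw.png",f)
q=proj(im,box(200,92,36,[521,-202],.4367),p); cv2.polylines(f,[q.round().astype(int)],True,(0,255,0),1)
cv2.imwrite("pics/w5.png",f)
E
```

```text
clock: 6.45
eef_pos: [545.8, -179.7, 257.0]
ee_rot: [-1.861, -2.528, 0.001]
ft_force: [0.4, 0.8, -3.3]
finger_gap: 0.382
clock: 7.25
eef_pos: [571.7, -308.2, 258.8]
ee_rot: [-1.687, -2.65, -0.001]
ft_force: [-0.2, -0.8, -2.8]
finger_gap: 0.384
[0.051 0.391 0.064 1.461 2.295 0.   ]
[ 571.603 -308.754  258.9      0.844    1.325   -0.   ]
```

View pics/w5.png

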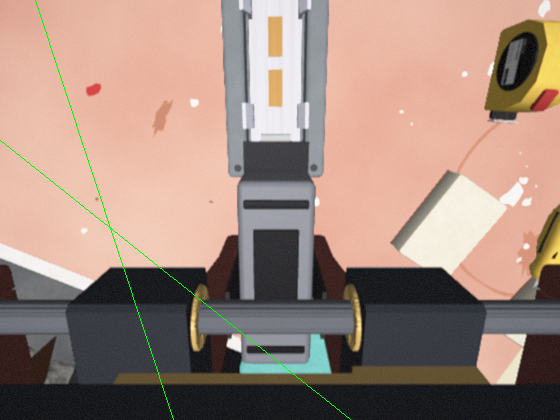

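```bash
cat >> h.py <<'E'
def getavg(n,k=4):
    P=[];A=[]
    for i in range(k):
        im,p=get(n); P.append(p[0]); A.append(p[1])
    P=np.array(P); print("std",P.std(0).round(2)); r=Ro.from_rotvec(A).mean().as_rotvec(); p=(P.mean(0),r)
    yaw=2*np.degrees(np.arctan2(r[1],r[0]))-90
    print("pose",p[0].round(2),"yaw_y",(yaw+90)%180-90); return im,p
E
python3 -m pendant '[[[-8,18,10],[0,0,0]],[[-16,36,20],[0,0,0]],[[-24,50,30],[0,0,0]],[[-24,50,40],[0,0,0]],[[-24,50,40],[0,0,0]],[[-24,50,40],[0,0,0]],[[-24,50,40],[0,0,0]],[[-24,50,40],[0,0,0]]]'
python3 - <<'E'
from h import *
im,p=getavg("wrist")
f=cv2.cvtColor(im["frame"],cv2.COLOR_RGB2BGR)
def crop(f): return cv2.resize(f[0:200,190:360],None,fx=3,fy=3,interpolation=cv2.INTER_CUBIC)
cv2.imwrite("pics/w6raw.png",crop(f))
q=proj(im,box(200,92,36,[521,-202],.4367),p); print(q.round(1).tolist())
cv2.polylines(f,[q.round().astype(int)],True,(0,255,0),1)
cv2.imwrite("pics/w6.png",f)
E
```

```text
clock: 8.25
eef_pos: [547.2, -260.6, 297.9]
ee_rot: [-1.69, -2.647, -0.0]
ft_force: [-0.4, -0.2, -4.5]
finger_gap: 0.385
std [0.04 0.14 0.13]
pose [ 547.29 -260.39  298.01] yaw_y 24.900940013769684
[[233.9, 219.0], [316.5, 218.9], [322.9, 18.6], [226.6, 18.7]]
```

View pics/w6.png

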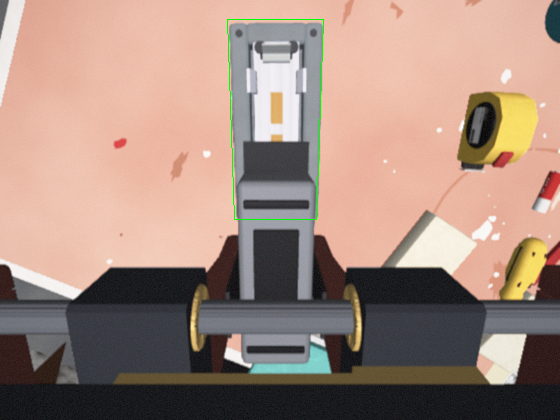

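View pics/w6raw.png

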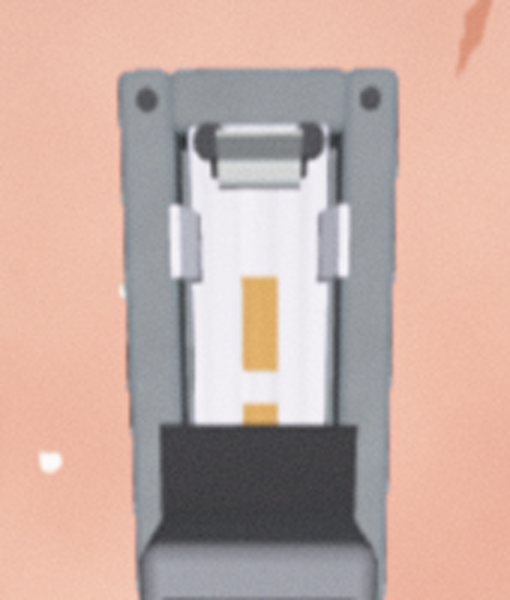

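Run:
```python
from h import *
im,p=getavg("wrist",2)
ux=np.array([np.cos(np.radians(25.)),np.sin(np.radians(25.))]); uy=np.array([-ux[1],ux[0]])
c0=np.array([521,-202.])
def pt(n,c,z):
    uv=(np.array(c)+.5)/3-.5+[190,0]; X=ray(im,uv,z,p)[:2]-c0; print(n,z,(X@ux).round(1),(X@uy).round(1))
pt("gap",(260,387.5),48); pt("padL far",(241.5,277),48);pt("padR far",(278,277),48)
pt("padnear1",(260,371),48)
for z in(73,): 
  pt("cheekL in far",(183,207),z);pt("cheekR in far",(333,207),z); pt("cheekR out",(350,207),z);pt("cheekL out",(169,207),z)
pt("cheek near L",(200,280),48);pt("cheek near R",(320,280),48)
pt("trayL",(187,300),48);pt("trayR",(336,300),48)
pt("leaf tip L",(217,135),87);pt("leaf tip R",(303,135),87)
for z in (70.5,74.5,78): pt("lip L",(219,187),z);pt("lip R",(300,187),z)
for z in(36,30,0):pt("hL",(120,72),z);pt("hR",(396,72),z)
for z in(36,): pt("screwL",(147,99),z);pt("screwR",(371,98),z)
```

```text
std [0.   0.03 0.04]
pose [ 547.38 -260.13  298.35] yaw_y 24.92273779045604
gap 48 1.6 -2.0
padL far 48 -4.4 32.9
padR far 48 7.4 32.9
padnear1 48 1.6 3.3
cheekL in far 73 -21.2 50.4
cheekR in far 73 23.0 50.3
cheekR out 73 28.0 50.3
cheekL out 73 -25.3 50.4
cheek near L 48 -17.9 32.0
cheek near R 48 21.1 31.9
trayL 48 -22.2 25.8
trayR 48 26.4 25.7
leaf tip L 87 -10.4 66.8
leaf tip R 87 13.4 66.8
lip L 70.5 -10.6 56.2
lip R 70.5 13.3 56.2
lip L 74.5 -10.5 55.6
lip R 74.5 13.2 55.6
lip L 78 -10.3 55.0
lip R 78 13.0 55.0
hL 36 -43.1 95.9
hR 36 45.2 95.8
hL 30 -43.9 97.5
hR 30 45.9 97.4
hL 0 -47.7 105.3
hR 0 49.8 105.3
screwL 36 -34.7 88.1
screwR 36 37.4 88.3
```

```bash
python3 -m pendant '[[[-8,19,0],[0,0,0]],[[-16,38,0],[0,0,0]],[[-25,57,-20],[0,0,0]],[[-25,57,-50],[0,0,0]],[[-25,57,-75],[0,0,0]],[[-25,57,-84],[0,0,0]],[[-25,57,-84],[0,0,0]],[[-25,57,-84],[0,0,0]],[[-25,57,-84],[0,0,0]],[[-25,57,-84],[0,0,0]]]'
python3 - <<'E'
from h import *
im,p=getavg("wrist")
f=cv2.cvtColor(im["frame"],cv2.COLOR_RGB2BGR)
cv2.imwrite("pics/w7.png",cv2.resize(f[50:230,180:380],None,fx=4,fy=3.3333,interpolation=cv2.INTER_CUBIC) if 0 else cv2.resize(f[50:200,180:380],None,fx=4,fy=4,interpolation=cv2.INTER_CUBIC))
im,_=get("side"); f=cv2.cvtColor(im["frame"],cv2.COLOR_RGB2BGR)
cv2.imwrite("pics/s2.png",cv2.resize(f[130:260,280:440],None,fx=4.5,fy=4.5,interpolation=cv2.INTER_CUBIC))
E
```

```text
clock: 9.55
eef_pos: [522.9, -203.3, 215.7]
ee_rot: [1.689, 2.647, 0.0]
ft_force: [0.1, 0.2, -2.8]
finger_gap: 0.383
std [0.12 0.03 0.21]
pose [ 522.74 -203.21  215.46] yaw_y 24.91490520626226
```

View pics/w7.png

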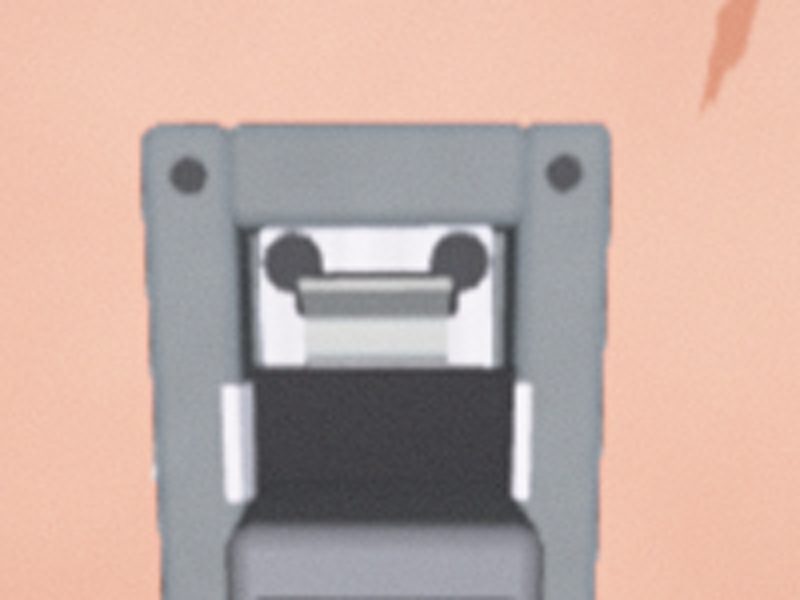

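View pics/s2.png

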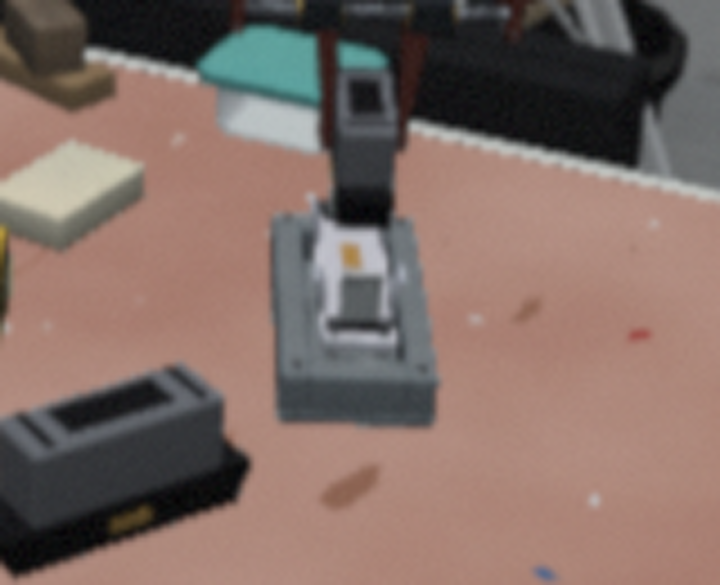

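Run:
```python
from h import *
im,p=getavg("wrist",3)
M=np.array(im["mount"])
def tool(n,c,zw):
    uv=(np.array(c)+.5)/4-.5+[180,50]; z=p[0][2]-zw
    d=M[:3,:3]@(np.linalg.inv(im["K"])@[*uv,1.]); c=M[:3,3]; print(n,zw,(c+d*(z-c[2])/d[2])[:2].round(2))
b=p[0][2]-108.6
tool("foot L",(253,368),b+22);tool("foot R",(516,368),b+22)
tool("block L",(229,545),b+54);tool("block R",(541,545),b+54)
tool("tip L",(298,278),87);tool("tip R",(452,278),87)
tool("dot L",(293,262),48);tool("dot R",(460,262),48)
tool("hL",(143,130),36);tool("hR",(608,130),36)
tool("hLn",(160,560),36);tool("hRn",(597,560),36)
tool("scrL",(188,176),36);tool("scrR",(565,173),36)
tool("cheekLout",(221,385),73);tool("cheekRout",(531,385),73)
tool("welLn",(240,340),36);tool("welRn",(518,340),36)
```

```text
std [0.01 0.02 0.07]
pose [ 522.42 -203.12  214.84] yaw_y 24.922030225873954
foot L 128.23836756985799 [ 59.25 -15.55]
foot R 128.23836756985799 [59.27 18.13]
block L 160.23836756985799 [ 42.55 -15.47]
block R 160.23836756985799 [42.56 18.05]
tip L 87 [ 70.56 -12.19]
tip R 87 [70.57 11.94]
dot L 48 [ 73.59 -15.52]
dot R 48 [73.61 15.43]
hL 36 [ 97.84 -44.31]
hR 36 [97.9  43.81]
hLn 36 [ 14.68 -44.74]
hRn 36 [14.7  45.29]
scrL 36 [ 89.59 -36.1 ]
scrR 36 [90.18 35.94]
cheekLout 73 [ 52.98 -26.5 ]
cheekRout 73 [53.   26.41]
welLn 36 [ 58.97 -27.02]
welRn 36 [58.99 27.8 ]
```

By the wrist camera the bar sits 1.3 mm to +tool-y of the dock's midline, and the dock is turned about 0.3°. I'll correct both and descend to the cheek tops.

```bash
python3 -m pendant '[[[-1.3,-0.6,0],[0,0,0.3]],[[-1.3,-0.6,-8],[0,0,0.3]],[[-1.3,-0.6,-16],[0,0,0.3]],[[-1.3,-0.6,-22],[0,0,0.3]],[[-1.3,-0.6,-28],[0,0,0.3]],[[-1.3,-0.6,-30],[0,0,0.3]],[[-1.3,-0.6,-30],[0,0,0.3]],[[-1.3,-0.6,-30],[0,0,0.3]],[[-1.3,-0.6,-30],[0,0,0.3]]]'
python3 - <<'E'
from h import *
im,p=getavg("wrist"); print(telemetry.sense()["ft_force"])
f=cv2.cvtColor(im["frame"],cv2.COLOR_RGB2BGR)
cv2.imwrite("pics/w8.png",cv2.resize(f[50:200,180:380],None,fx=4,fy=4,interpolation=cv2.INTER_CUBIC))
im,_=get("side"); f=cv2.cvtColor(im["frame"],cv2.COLOR_RGB2BGR)
cv2.imwrite("pics/s3.png",cv2.resize(f[130:260,280:440],None,fx=4.5,fy=4.5,interpolation=cv2.INTER_CUBIC))
E
```

```text
clock: 10.85
eef_pos: [521.3, -203.7, 185.0]
ee_rot: [1.682, 2.652, 0.0]
ft_force: [0.7, 0.1, -3.6]
finger_gap: 0.385
std [0.05 0.02 0.03]
pose [ 521.24 -203.68  184.94] yaw_y 25.22606896814912
[ 0.71654863 -0.28207974 -4.02194001]
```

View pics/w8.png

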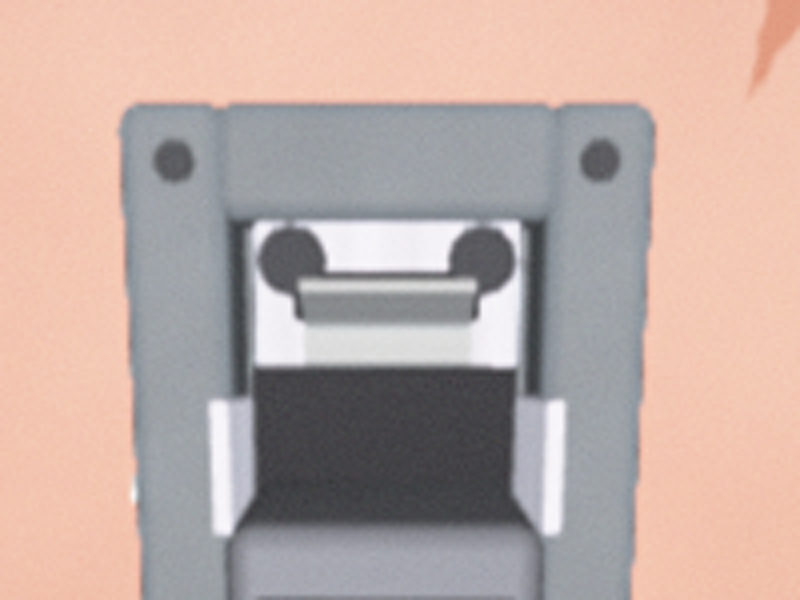

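View pics/s3.png

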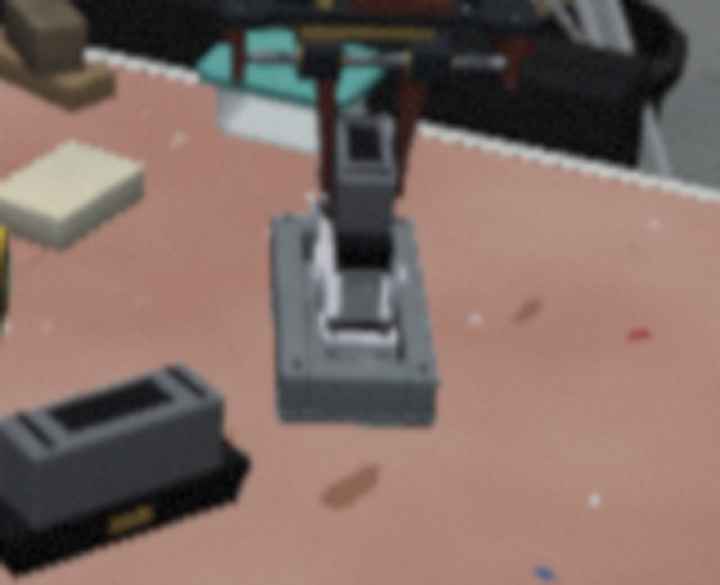

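The bar is now within about 0.4 mm of the midline between the cheeks (cheek outers 209/565, bar 255/515), and the yaw is aligned. I'll lower it into the cheeks to first lip contact.

```bash
python3 -m pendant '[[[0,0,-3],[0,0,0]],[[0,0,-6],[0,0,0]],[[0,0,-9],[0,0,0]],[[0,0,-11],[0,0,0]],[[0,0,-11],[0,0,0]],[[0,0,-11],[0,0,0]]]'
python3 -m pendant '[[[0,0,-2],[0,0,0]],[[0,0,-4],[0,0,0]],[[0,0,-4],[0,0,0]],[[0,0,-4],[0,0,0]]]'
python3 - <<'E'
from h import *
for i in range(3):
    im,p=get("wrist"); s=telemetry.sense(); print(s["eef_pos"].round(1),s["ft_force"].round(1),s["ft_torque"].round(2))
f=cv2.cvtColor(im["frame"],cv2.COLOR_RGB2BGR)
cv2.imwrite("pics/w9.png",cv2.resize(f[50:200,180:380],None,fx=4,fy=4,interpolation=cv2.INTER_CUBIC))
E
```

```text
clock: 11.7
eef_pos: [520.9, -203.6, 173.5]
ee_rot: [-1.682, -2.653, 0.0]
ft_force: [-0.8, 0.4, -3.0]
finger_gap: 0.386
clock: 12.1
eef_pos: [521.1, -203.5, 169.8]
ee_rot: [1.682, 2.653, 0.0]
ft_force: [-1.6, 1.4, 1.2]
finger_gap: 0.382
[ 521.1 -203.5  169.7] [-1.8  2.2  1.2] [ 0.25  0.37 -0.05]
[ 521.1 -203.5  169.7] [-2.1  0.1  0.6] [ 0.25  0.28 -0.01]
[ 521.1 -203.5  169.8] [-1.8  1.2  0.9] [ 0.3   0.32 -0.02]
```

View pics/w9.png

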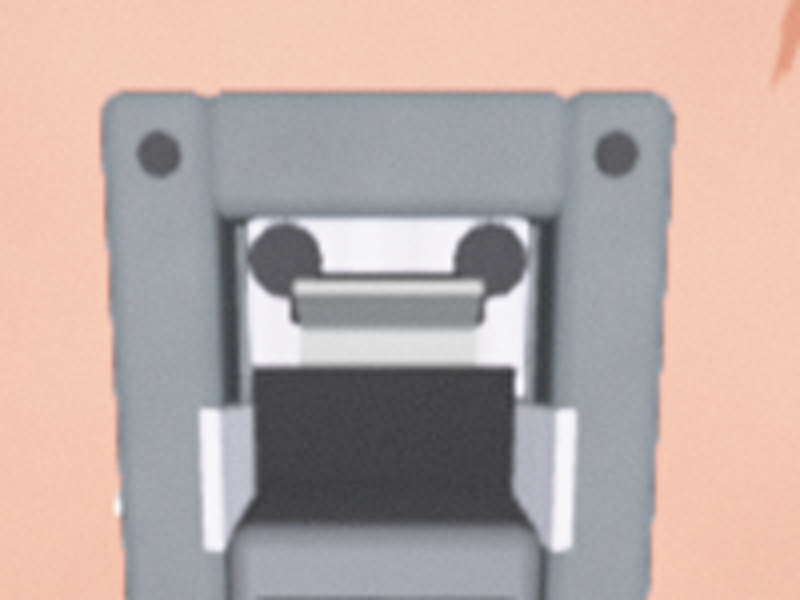

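First contact is about 4 N, with a slight sideways push toward +dock-y, so the −y lip touched first. I'll ease the bar that way and press on.

```bash
python3 -m pendant '[[[-0.6,0.5,0],[0,0,0]],[[-0.6,0.5,-2],[0,0,0]],[[-0.6,0.5,-3],[0,0,0]],[[-0.6,0.5,-4],[0,0,0]],[[-0.6,0.5,-4],[0,0,0]],[[-0.6,0.5,-4],[0,0,0]]]'
python3 - <<'E'
from h import *
s=telemetry.sense(); print(s["ft_force"].round(1),s["ft_torque"].round(2))
E
python3 -m pendant '[[[0,0,-1],[0,0,0]],[[0,0,-2],[0,0,0]],[[0,0,-3],[0,0,0]],[[0,0,-3],[0,0,0]],[[0,0,-3],[0,0,0]]]'
python3 - <<'E'
from h import *
s=telemetry.sense(); print(s["ft_force"].round(1),s["ft_torque"].round(2))
E
```

```text
clock: 12.85
eef_pos: [520.9, -203.4, 165.9]
ee_rot: [1.682, 2.652, 0.0]
ft_force: [0.6, -1.0, 3.6]
finger_gap: 0.385
[ 0.6 -1.   3.6] [-0.24 -0.23  0.03]
clock: 13.35
eef_pos: [520.9, -203.4, 163.0]
ee_rot: [1.682, 2.652, 0.0]
ft_force: [0.4, -1.5, 6.7]
finger_gap: 0.387
[ 0.4 -1.5  6.7] [-0.26 -0.21  0.03]
```

```bash
python3 -m pendant '[[[0.1,-0.2,-1],[0,0,0]],[[0.1,-0.2,-2],[0,0,0]],[[0.1,-0.2,-3],[0,0,0]],[[0.1,-0.2,-3],[0,0,0]],[[0.1,-0.2,-3],[0,0,0]]]'
python3 -m pendant '[[[0,0,-1],[0,0,0]],[[0,0,-2],[0,0,0]],[[0,0,-2],[0,0,0]],[[0,0,-2],[0,0,0]]]'
python3 -m pendant '[[[0,0,-1],[0,0,0]],[[0,0,-2],[0,0,0]],[[0,0,-2],[0,0,0]],[[0,0,-2],[0,0,0]]]'
python3 - <<'E'
from h import *
s=telemetry.sense(); print(s["ft_force"].round(1),s["ft_torque"].round(2))
im,p=get("wrist")
f=cv2.cvtColor(im["frame"],cv2.COLOR_RGB2BGR)
cv2.imwrite("pics/w10.png",cv2.resize(f[50:200,180:380],None,fx=4,fy=4,interpolation=cv2.INTER_CUBIC))
E
```

```text
clock: 13.85
eef_pos: [521.0, -203.3, 160.2]
ee_rot: [1.682, 2.652, 0.0]
ft_force: [-1.4, -0.5, 7.8]
finger_gap: 0.385
clock: 14.25
eef_pos: [521.1, -203.3, 158.3]
ee_rot: [1.682, 2.652, 0.0]
ft_force: [-0.8, -0.5, 8.7]
finger_gap: 0.381
clock: 14.65
eef_pos: [521.2, -203.3, 156.4]
ee_rot: [1.682, 2.652, 0.0]
ft_force: [-0.7, -0.2, 9.5]
finger_gap: 0.384
[-0.7 -0.2  9.5] [-0.01  0.01  0.04]
```

View pics/w10.png

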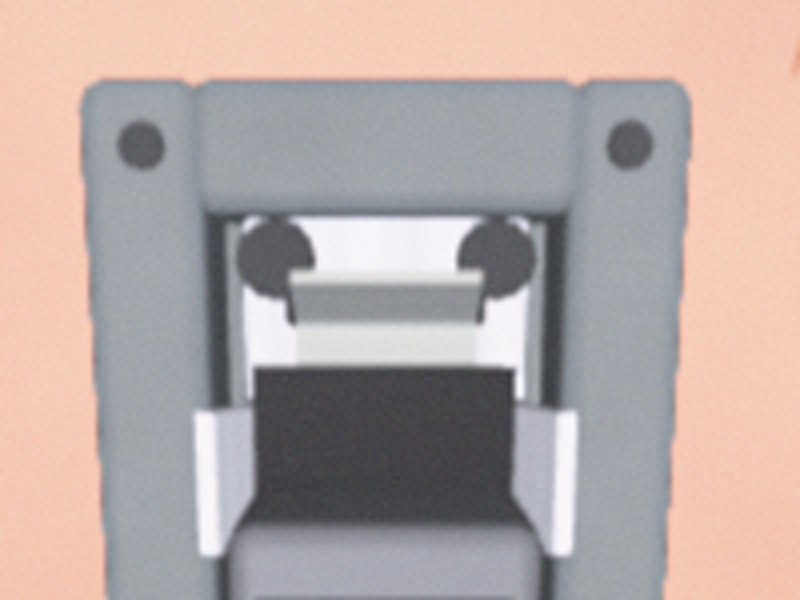

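The push is about 13 N and rising slowly, so the lips are spreading, and it is well centred with no sideways load. Continuing in small steps.

```bash
for i in 1 ; do python3 -m pendant '[[[0,0,-1],[0,0,0]],[[0,0,-2],[0,0,0]],[[0,0,-2],[0,0,0]],[[0,0,-2],[0,0,0]]]'; done
python3 -m pendant '[[[0,0,-1],[0,0,0]],[[0,0,-2],[0,0,0]],[[0,0,-2],[0,0,0]],[[0,0,-2],[0,0,0]]]'
python3 -m pendant '[[[0,0,-1],[0,0,0]],[[0,0,-2],[0,0,0]],[[0,0,-2],[0,0,0]],[[0,0,-2],[0,0,0]]]'
```

```text
clock: 15.1
eef_pos: [521.3, -203.3, 154.5]
ee_rot: [1.682, 2.652, 0.001]
ft_force: [0.2, -0.3, 10.8]
finger_gap: 0.386
clock: 15.5
eef_pos: [521.3, -203.3, 152.6]
ee_rot: [1.681, 2.652, 0.001]
ft_force: [-0.9, -0.4, 11.5]
finger_gap: 0.383
clock: 15.9
eef_pos: [521.5, -203.2, 150.7]
ee_rot: [1.681, 2.651, 0.001]
ft_force: [0.1, -0.1, 11.9]
finger_gap: 0.382
```

```bash
python3 -m pendant '[[[0,0,-1],[0,0,0]],[[0,0,-2],[0,0,0]],[[0,0,-2],[0,0,0]],[[0,0,-2],[0,0,0]]]'
python3 -m pendant '[[[0,0,-1],[0,0,0]],[[0,0,-2],[0,0,0]],[[0,0,-2],[0,0,0]],[[0,0,-2],[0,0,0]]]'
python3 -m pendant '[[[0,0,-1],[0,0,0]],[[0,0,-2],[0,0,0]],[[0,0,-2],[0,0,0]],[[0,0,-2],[0,0,0]]]'
python3 - <<'E'
from h import *
s=telemetry.sense(); print(s["ft_force"].round(1),s["ft_torque"].round(2))
im,p=get("wrist")
f=cv2.cvtColor(im["frame"],cv2.COLOR_RGB2BGR)
cv2.imwrite("pics/w11.png",cv2.resize(f[50:200,180:380],None,fx=4,fy=4,interpolation=cv2.INTER_CUBIC))
im,_=get("side"); f=cv2.cvtColor(im["frame"],cv2.COLOR_RGB2BGR)
cv2.imwrite("pics/s4.png",cv2.resize(f[130:260,280:440],None,fx=4.5,fy=4.5,interpolation=cv2.INTER_CUBIC))
E
```

```text
clock: 16.3
eef_pos: [521.5, -203.2, 148.8]
ee_rot: [1.681, 2.651, 0.001]
ft_force: [-0.2, 0.4, 12.7]
finger_gap: 0.385
clock: 16.7
eef_pos: [521.1, -203.1, 145.9]
ee_rot: [1.682, 2.652, 0.001]
ft_force: [0.2, 0.4, 6.4]
finger_gap: 0.383
clock: 17.1
eef_pos: [521.1, -203.1, 144.1]
ee_rot: [1.682, 2.652, 0.001]
ft_force: [0.4, 0.8, 7.8]
finger_gap: 0.381
[0.4 0.8 7.8] [ 0.08 -0.2   0.02]
```

View pics/w11.png

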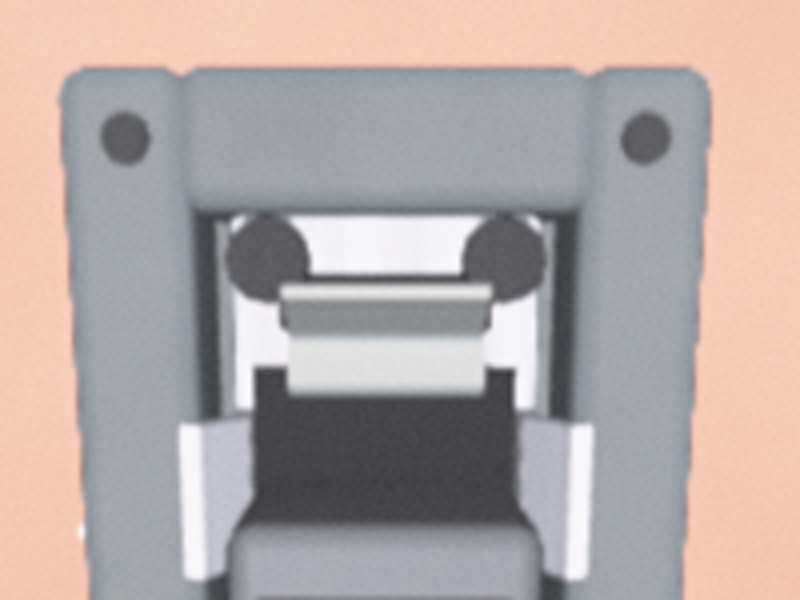

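View pics/s4.png

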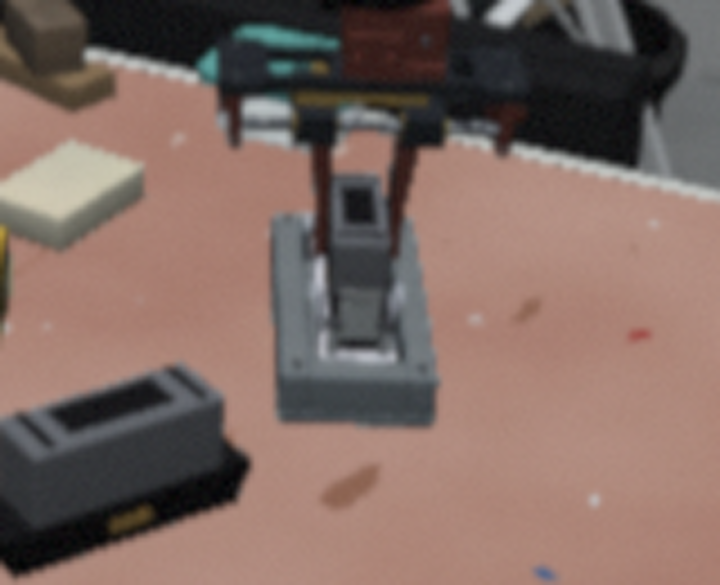

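The snap was felt: force fell from 12.7 to 6.4 N, and the +y lip lies over the ledge (crop (385,370)). The −y clip is hidden, so I'll press a little more to see whether there's a second snap.

```bash
python3 -m pendant '[[[0,0,-1],[0,0,0]],[[0,0,-2],[0,0,0]],[[0,0,-2],[0,0,0]],[[0,0,-2],[0,0,0]]]'
python3 -m pendant '[[[0,0,-1],[0,0,0]],[[0,0,-2],[0,0,0]],[[0,0,-2],[0,0,0]],[[0,0,-2],[0,0,0]]]'
python3 -m pendant '[[[0,0,-1],[0,0,0]],[[0,0,-2],[0,0,0]],[[0,0,-2],[0,0,0]],[[0,0,-2],[0,0,0]]]'
python3 - <<'E'
from h import *
s=telemetry.sense(); print(s["ft_force"].round(1),s["ft_torque"].round(2))
E
```

```text
clock: 17.6
eef_pos: [521.1, -203.1, 142.2]
ee_rot: [1.682, 2.652, 0.001]
ft_force: [-0.4, 1.3, 9.0]
finger_gap: 0.381
clock: 18.0
eef_pos: [521.1, -203.1, 140.4]
ee_rot: [1.682, 2.652, 0.001]
ft_force: [-1.6, 0.9, 11.5]
finger_gap: 0.387
clock: 18.4
eef_pos: [521.2, -203.0, 138.5]
ee_rot: [1.682, 2.652, 0.001]
ft_force: [-1.5, 0.4, 12.4]
finger_gap: 0.384
[-1.5  0.4 12.4] [0.22 0.17 0.04]
```

The force is linear with no second drop, so both clips appear home. I'll rise to rest height and check before letting go.

```bash
python3 -m pendant '[[[0,0,2],[0,0,0]],[[0,0,5],[0,0,0]],[[0,0,8],[0,0,0]],[[0,0,11],[0,0,0]],[[0,0,14],[0,0,0]],[[0,0,16],[0,0,0]],[[0,0,16],[0,0,0]],[[0,0,16],[0,0,0]],[[0,0,16],[0,0,0]]]'
python3 - <<'E'
from h import *
for i in range(3):
    im,p=get("wrist"); s=telemetry.sense(); print(s["eef_pos"].round(1),s["ft_force"].round(1),s["ft_torque"].round(2))
f=cv2.cvtColor(im["frame"],cv2.COLOR_RGB2BGR)
cv2.imwrite("pics/w12.png",cv2.resize(f[50:200,180:380],None,fx=4,fy=4,interpolation=cv2.INTER_CUBIC))
E
```

```text
clock: 19.3
eef_pos: [520.3, -203.3, 153.3]
ee_rot: [-1.682, -2.652, 0.0]
ft_force: [1.3, 1.1, -0.0]
finger_gap: 0.383
[ 520.3 -203.3  153.3] [0.1 0.2 0.2] [ 0.14 -0.44  0.01]
[ 520.3 -203.3  153.4] [ 1.5  1.1 -1.4] [ 0.13 -0.41  0.08]
[ 520.3 -203.2  153.4] [ 0.2  0.9 -0.5] [ 0.1  -0.37  0.  ]
```

View pics/w12.png

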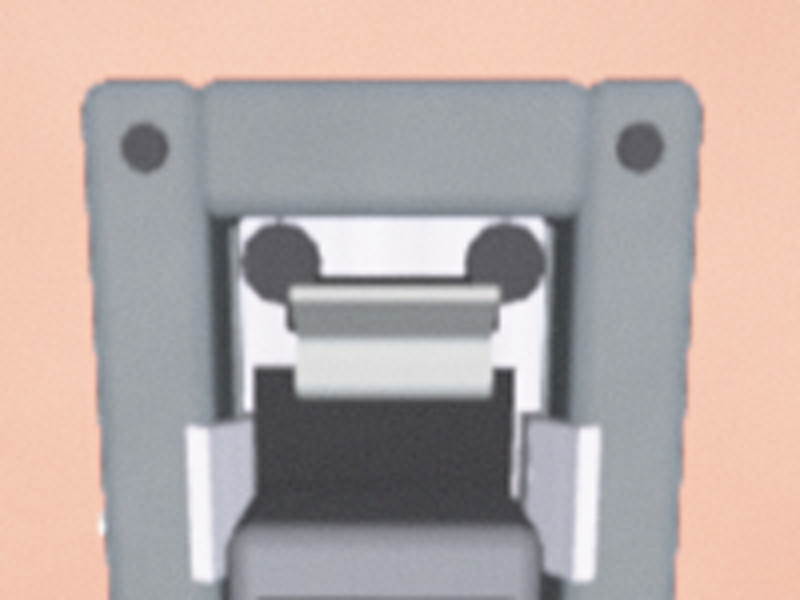

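The push is back to about 2–3 N at the expected height, with bar and tray risen together. Releasing.

```bash
python3 -m pendant '[[[0,0,0],[0,0,0]],[[0,0,0],[0,0,0]],[[0,0,0],[0,0,0]],[[0,0,0],[0,0,0]],[[0,0,0],[0,0,0]],[[0,0,0],[0,0,0]]]' 75 
python3 -m pendant '[[[0,0,10],[0,0,0]],[[0,0,30],[0,0,0]],[[0,0,60],[0,0,0]],[[0,0,100],[0,0,0]],[[10,-25,140],[0,0,0]],[[20,-50,150],[0,0,0]],[[30,-75,150],[0,0,0]],[[30,-75,150],[0,0,0]],[[30,-75,150],[0,0,0]],[[30,-75,150],[0,0,0]]]'
python3 - <<'E'
from h import *
im,p=getavg("wrist")
f=cv2.cvtColor(im["frame"],cv2.COLOR_RGB2BGR)
cv2.imwrite("pics/w13.png",f)
im,_=get("side"); f=cv2.cvtColor(im["frame"],cv2.COLOR_RGB2BGR)
cv2.imwrite("pics/s5.png",cv2.resize(f[130:260,280:440],None,fx=4.5,fy=4.5,interpolation=cv2.INTER_CUBIC))
E
```

```text
clock: 20.05
eef_pos: [520.6, -203.4, 153.7]
ee_rot: [1.683, 2.653, -0.0]
ft_force: [0.4, -0.8, 0.5]
finger_gap: 0.845
clock: 21.05
eef_pos: [550.4, -276.9, 303.7]
ee_rot: [-1.68, -2.654, -0.001]
ft_force: [0.3, -0.1, -0.3]
finger_gap: 0.855
std [0.05 0.13 0.03]
pose [ 550.47 -277.02  303.8 ] yaw_y 25.32153903349092
```

View pics/w13.png

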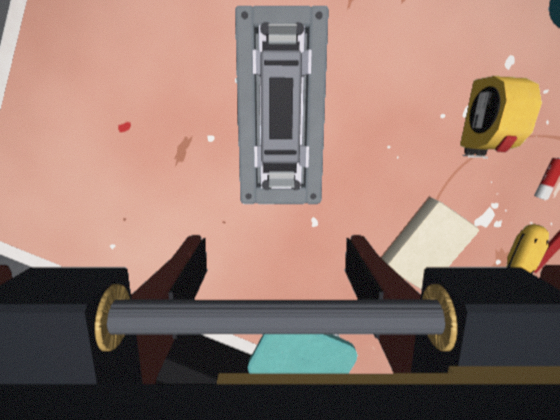

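View pics/s5.png

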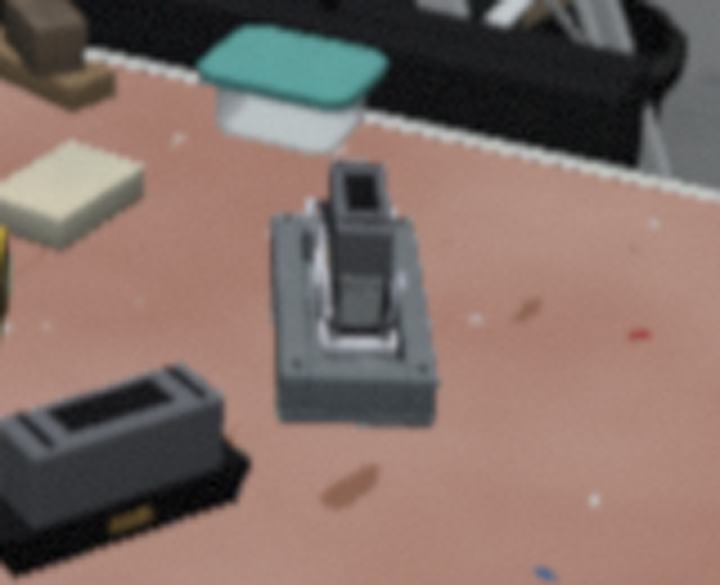

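Run:
```python
from h import *
im,p=getavg("wrist",2)
f=cv2.cvtColor(im["frame"],cv2.COLOR_RGB2BGR)
for c,z,L in(((0,255,0),106,92),((0,0,255),70,120)): 
    pass
g=cv2.resize(f[0:210,215:350],None,fx=2.85,fy=2.85,interpolation=cv2.INTER_CUBIC)
h=f.copy(); q=proj(im,box(92,34,106,[520.6,-203.3],np.radians(25.2)),p); cv2.polylines(h,[q.round().astype(int)],True,(0,255,0),1)
q=proj(im,box(120,34,70,[520.6,-203.3],np.radians(25.2)),p); cv2.polylines(h,[q.round().astype(int)],True,(0,0,255),1)
h=cv2.resize(h[0:210,215:350],None,fx=2.85,fy=2.85,interpolation=cv2.INTER_CUBIC)
cv2.imwrite("pics/w14.png",np.hstack([g,h]))
```

```text
std [0.02 0.07 0.  ]
pose [ 550.57 -277.75  303.78] yaw_y 25.275928398791493
```

View pics/w14.png

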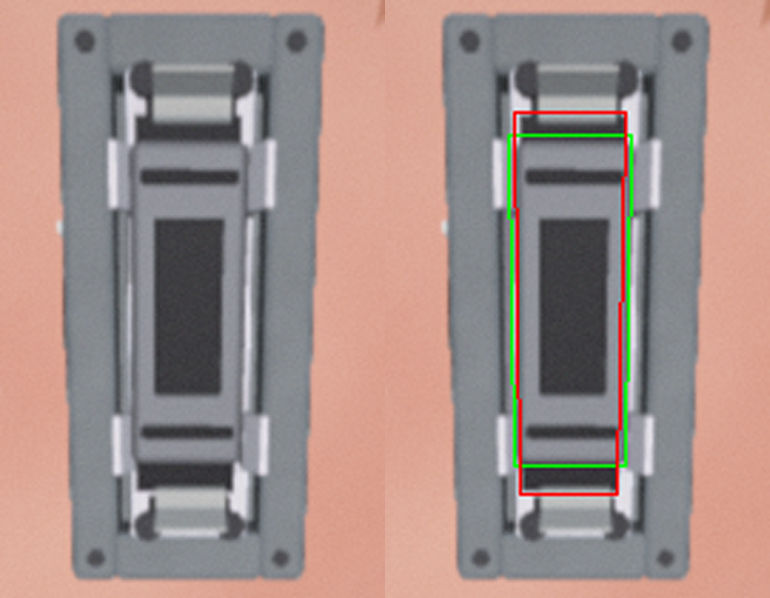

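Both lips lie over the ledges at the two ends (left crop (195,105) and (190,495)). The bar matches the outline of a level bar at z≈48, and the gripper is clear. Handing in.

Run:
```python
from h import *
print(telemetry.sense()["clock"]); print(bot.finish_job())
```

```text
21.4
the job is handed in; nothing more can be done
None
```

The battery bar is in the dock under both clips, and I handed the job in at 21.4 s; no verdict was reported. I took the smaller black/grey bar, gripped it across its grip block and lined it up with the dock by the wrist camera.

- **Press:** The push peaked at about 16 N net before the snap. At the snap the measured force fell from 12.7 to 6.4 N. I pressed on to about 15.6 N with no second drop, then let bar and tray rise together until 2–3 N was left, and opened the gripper.
- **Last checks:** The final wrist view shows both lips over the ledges. The bar lies close to the outline of a level bar at seat height (48 mm). The gripper was well clear, and the moves did not pass near the bystanders, though I did not re-measure their positions.
- **Disagreements:** The top and wrist cameras differed on the dock's position by about 1–2 mm, and I used the wrist camera. During the press the −y clip was hidden, so I judged it from the force until the picture after release showed it closed.

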